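# Balance a disc on a domed gauge anvil and lower the dial indicator onto it

## Robot

A 6-joint arm with a two-finger parallel gripper is mounted at the origin on the work surface; the furniture and walls round the work are solid. World frame = base frame: x ahead of the robot, y to its left, z up, the work surface at z = 0. Lengths are in m, angles in degrees, forces in N, time in s.
With the tool pointing down it reaches from about 0.35 to 0.875 m from the base axis. Payload 4.2 kg.
Tool frame: the origin (TCP) lies midway between the tips of the shut fingers; the grasp point (between the pads) lies 19 mm behind it; z points along the fingers, y is the line along which they close (so a half turn about z gives the same grasp; the last joint's range is limited). The gripper opens to 87 mm and grips with 3 to 60 N. Pads are 19 mm wide; open, the fingers measure 117 mm over their backs; the gripper's body (75 mm by 190 mm) begins 51 mm behind the grasp point.
Start: joints at [-50.558, 22.042, 0.453, 0, -68.411, -14.817], TCP at [0.26, -0.568, 0.223] pointing down, gripper open.
Joint ranges: [-179.83, 179.83], [-69.29, 118.12], [-61.27, 80.66], [-181.25, 117.63], [-171.15, -9.14], [-177.46, 177.46]. Speed limits (degrees/s): [159.86, 159.86, 180, 180, 180, 180].

## Interface

Orientations are given as a 3x3 rotation matrix whose columns are the frame's x, y, z axes.
In Python, from station import r, camrig, sensors, order gives the robot as it stands (r), with the cameras (camrig), the readings (sensors) and the job (order).
- The arm moves only by the shell command python3 steer.py FILE, which reads ROWS from the file FILE. ROWS is a JSON list of rows, 1 to 8 of them, each of 7 numbers: the opening from 0.0 (shut) to 1.0 (fully open), then dx, dy, dz in m, then a rotation vector rx, ry, rz in degrees; each row is the pose to reach, as a shift and turn from the pose commanded when the command began, along the tool's axes at that moment; what a row does not reach only later rows make up. A row lasts 1/10 s, in which the tool goes at most 0.05 m and 8.59 degrees, less where a joint would pass 70% of its speed; a pose out of reach is approached as far as the arm can. The fingers move at their own pace and stop on an object; the grip force is fixed at half the most. Time passes only in rows, so rows that do not move let the fingers close. It prints the time, the measured TCP pose, the force, the opening and the grip force at its end. Input that does not fit is refused with a message, and nothing moves.
- sensors.sense(): the state, without advancing time (a new reading comes with each control period).
- camrig.capture(name): name is "scene" or "top"; returns a dict with "pixels" (420x560x3 uint8, red, green, blue), "z_map" (420x560 float32, m along the optical axis (not along the pixel's ray), 0 where there is no reading), "K" (3x3 intrinsics, pixels), "world_from_camera" (4x4, takes a point from camera to world coordinates). Camera axes: x right, y up, looking along -z (the intrinsics and any distortion apply to the point x, -y, -z); pixel columns grow to the right and rows downward; lengths in m; the calibration is good to about 2 mm. A picture is of the moment at which its call begins.
- order.finish_job(): hands the job in; it is judged then, once.
The state is a dict: "time_s": time; "joints": joint angles; "joint_velocities": joint speeds; "effort": joint torques, N m; "tcp_pos": TCP position; "ee_rot": TCP orientation; "wrist_force": force on the tool from outside, world axes, zero at the start; "moment": the same for the moment, N m; "gripper_width": opening from 0.0 (shut) to 1.0 (fully open); "gripper_force": force on a finger pad.
Only numpy, scipy, OpenCV 4.12 (cv2) and the standard library are available. Lean on these libraries where they do the work, as an engineer would, in place of code of your own. Each camera call takes 0.05 s, during which the arm holds its last target. There are 200 camera calls.

## Task

Set the turned metal disc up for its thickness check: slide it forward off its rest, without picking it up, until it balances level and on its own on top of the steel dome, clear of the rest. Then tip the raised gauge arm down gently so that its dial indicator comes to rest on the middle of the disc, with the disc still level. Leave the tweezers and the vial beside the gauge where they are.

Things in the scene. Friction and masses are not known exactly. Their poses are not given: they have to be found in the camera images.
- stand: grey cast gauge stand, fixed, base 214 x 92 x 16 mm. Origin: underside of the base, on the dome's axis. Its x axis points from the rest over the dome (x = 0) to the pillar at x = +110 mm (two cheeks 42 mm wide over all, tops 84 mm up); the base spans x = -86 to +128 mm. z up
- rest: flat dark steel shelf on the stand, on the robot's side of the dome; same origin and axes as the stand. Its top is 70 mm wide (y = -35 to +35 mm), 60.7 mm above the origin, from x = -86 to its free edge at x = -32 mm; 6 mm thick, no rails, open behind and in front
- dome_top (a point): highest point of the dome, a polished steel hemisphere of 40 mm radius, part of the stand: 60 mm above the stand's origin, 0.7 mm lower than the rest's top. The disc sliding off the rest meets it without catching; a disc lying on it off-centre tilts by about its offset / 37 mm
- disc: plain turned metal disc, 50 mm in diameter, 6 mm thick, about 0.09 kg, lying flat on the rest. Origin: centre of its underside, z its axis
- gauge_hinge (a joint): hinge of the gauge arm: 0 = down, tip level with the bare dome; 0.055 rad = tip on a level disc on the dome; starts raised at about 1 rad. It grows as the free end rises and swings back to the pillar. A stiff hinge: it stays where it is left above about 0.9 rad and sinks slowly by its own weight (about 3 s) once pushed below about 0.6 rad; a few newtons on the rim move it
- hinge_pin (a point): middle of the arm's hinge pin, on the pillar, at x = +110 mm, z = 72 mm of the stand; the pin lies along the stand's y
- gauge_arm: dark steel bar from the pillar, with a black dial indicator with a white face on its end. Origin on the hinge pin. With the arm down its axes are those of the stand: the indicator lies 110 mm along -x, dial face to +z, spindle and tip to -z
- indicator_rim (a point): the top edge of the indicator's round case at the arm's free end, 134 mm from the hinge (in the arm's frame x = -132, z = +22 mm); with the arm raised it is the arm's highest point. Press here to lower the arm. The case is 45 mm in diameter and 19 mm thick, dial on top; its middle lies at x = -110 mm of the arm
- gauge_tip (a point): end of the indicator's 6 mm ball tip, at x = -110, z = -12 mm of the arm's frame
- tweezers: steel tweezers, 120 x 13 x 10 mm, loose beside the stand, to be left alone. Origin: centre of the underside, long along its y
- vial: small capped vial, 15 mm in diameter, 46 mm tall, loose, standing beside the stand, to be left alone. Origin: centre of its foot

How it is judged (in metres and radians):
On the way:
1. the disc balances on its own on the dome: level within 0.14 rad, its middle within 7 mm of the dome's top, touching neither rest nor fingers, while the gauge arm is still up (angle between disc's own z axis and vertical below 0.14 rad and horizontal distance between disc and dome_top below 0.007 m and contact force between disc and stand above 0.2 N and contact force between disc and rest below 0.02 N and contact force between disc and the arm below 0.02 N and contact force between disc and the fingers below 0.02 N and linear speed of disc below 0.02 m/s and value of joint gauge_hinge above 0.3 rad), for 0.4 s.
At the end, for the whole second after the job is handed in: The disc lies level (within 0.14 rad) on the dome, its middle within 7 mm of the dome's top and 8 mm of the indicator's tip, touching the dome and the tip but not the rest, at rest; the gauge arm is down (joint 0.03 to 0.08 rad) (angle between disc's own z axis and vertical below 0.14 rad and horizontal distance between disc and dome_top below 0.007 m and horizontal distance between disc and gauge_tip below 0.008 m and contact force between disc and stand above 0.2 N and contact force between disc and rest below 0.02 N and contact force between gauge_arm and disc above 0.05 N and value of joint gauge_hinge between 0.03 and 0.08 rad and linear speed of disc below 0.02 m/s).
It fails at once if the disc is picked up (raised more than 14 mm above the rest) (z of disc in the frame of stand above 0.075 m).
It fails at once if the disc is pressed with more than 25 N (contact force between disc and anything else above 25 N).
It fails at once if the tweezers or the vial are moved more than 20 mm (distance of any of tweezers, vial from where it was at the start of the episode above 0.02 m).
It also fails if it takes over 54 s, if anything falls off the work surface, if the arm or the gripper's body presses on something with over 40 N, if the wrist force passes 120 N, or if a joint passes its speed limit or range.

## Working session

There is one attempt and no reset: what is moved stays moved. The work goes in short steps, Python scripts to look and compute and a shell command to move; the robot and the scene stay as the last step left them, time stands still between calls to the robot, and variables do not carry over. Pictures are saved under pics/ and viewed, at most 10 in all, crops included, and the job is handed in when it is done.

```bash
ls; mkdir -p pics
python3 - <<'E'
from station import r, camrig, sensors, order
import cv2,numpy as np
s=sensors.sense();print(s['tcp_pos'],s['ee_rot'],s['wrist_force'],s['gripper_width'],s['time_s'])
for n in("scene","top"):
    c=camrig.capture(n);cv2.imwrite(f'pics/{n}0.png',c['pixels'][:,:,::-1]);np.savez(f'{n}0.npz',**c)
    print(n,c['K'].round(1).tolist(),c['world_from_camera'].round(3).tolist(),c['z_map'].min(),c['z_map'].max())
E
```

```text
pics
station.py
steer.py
[ 0.26019785 -0.56759016  0.2214508 ] [[-9.09133855e-01 -4.16502931e-01 -9.71276153e-04]
 [-4.16504057e-01  9.09131773e-01  1.94666135e-03]
 [ 7.22278529e-05  2.17431620e-03 -9.99997634e-01]] [ 0.5601651  -0.13122986 -0.04008182] 0.9961641729898801 0.0
scene [[485.7, 0.0, 287.7], [0.0, 485.7, 215.9], [0.0, 0.0, 1.0]] [[-0.428, 0.588, -0.686, -0.084], [-0.904, -0.287, 0.318, 0.494], [-0.01, 0.756, 0.654, 0.661], [0.0, 0.0, 0.0, 1.0]] 0.0 2.7053204
top [[440.7, 0.0, 277.6], [0.0, 440.7, 201.2], [0.0, 0.0, 1.0]] [[0.028, 0.997, -0.067, 0.41], [-1.0, 0.028, -0.001, 0.202], [0.0, 0.067, 0.998, 0.936], [0.0, 0.0, 0.0, 1.0]] 0.0 1.6566993
```

View pics/scene0.png

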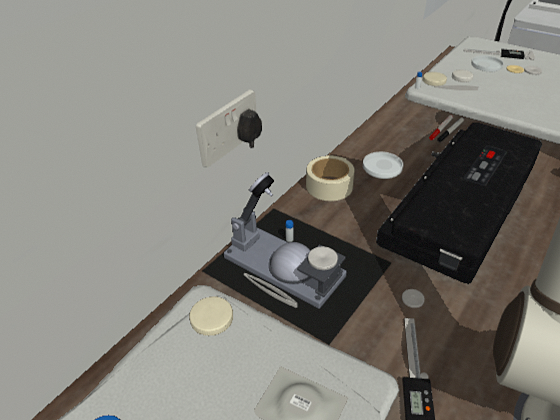

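View pics/top0.png

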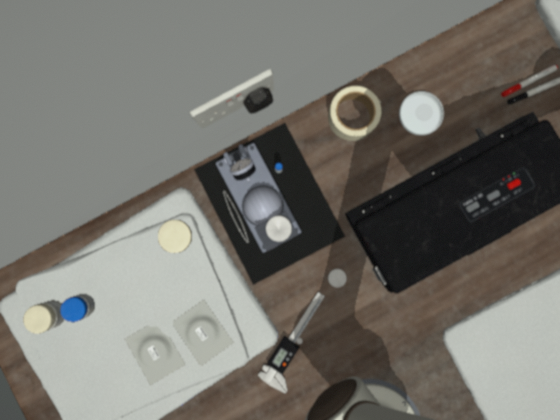

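The scene view shows the disc on its rest at (322,258), dome at (292,262), raised gauge arm at (260,185), vial at (290,230) and tweezers at (270,290). In the top view they are disc (279,229), dome (262,200), pillar (239,160), vial (279,168), tweezers (235,217).

```bash
cat > h.py <<'E'
import numpy as np,cv2
def cloud(c):
    K=c['K'];z=c['z_map'];v,u=np.mgrid[:z.shape[0],:z.shape[1]]
    p=np.stack([(u-K[0,2])/K[0,0]*z,-(v-K[1,2])/K[1,1]*z,-z],-1)
    T=c['world_from_camera'];return p@T[:3,:3].T+T[:3,3]
def ray(c,u,v,h):
    K=c['K'];T=c['world_from_camera'];d=T[:3,:3]@np.array([(u-K[0,2])/K[0,0],-(v-K[1,2])/K[1,1],-1]);o=T[:3,3]
    return o+d*(h-o[2])/d[2]
E
python3 - <<'E'
from h import *
C={n:dict(np.load(f'{n}0.npz')) for n in('scene','top')}
ims=[]
for n,(u0,v0,w,hh) in dict(scene=(195,160,170,150),top=(190,130,150,150)).items():
    c=C[n];P=cloud(c)
    for (u,v) in {'scene':[(322,258),(292,262),(335,290),(250,258),(265,180),(290,225),(270,290)],'top':[(279,229),(262,200),(239,160),(279,168),(275,185),(237,217),(230,250)]}[n]:print(n,u,v,P[v,u].round(4))
    ims.append(cv2.resize(c['pixels'][v0:v0+hh,u0:u0+w,::-1],(400,int(400*hh/w)),interpolation=cv2.INTER_CUBIC))
    # disc mask
    m=(c['pixels'].min(2)>150)&(P[...,2]>.055)&(P[...,2]<.08)&(abs(P[...,0]-.42)<.1)&(abs(P[...,1]-.2)<.12)
    k,l,st,ce=cv2.connectedComponentsWithStats(m.astype(np.uint8))
    for i in range(1,k):
        if st[i,4]>60:
            q=P[l==i];(cu,cv),rad=cv2.minEnclosingCircle(np.argwhere(l==i)[:,::-1].astype(np.float32))
            print('disc?',n,st[i,4],ce[i].round(1),(round(cu,1),round(cv,1),rad),np.median(q,0).round(4),'ray',ray(c,*ce[i],np.median(q[:,2])).round(4))
H=max(i.shape[0] for i in ims)
cv2.imwrite('pics/crop.png',np.hstack([cv2.copyMakeBorder(i,0,H-i.shape[0],0,0,cv2.BORDER_CONSTANT) for i in ims]))
E
```

```text
scene 322 258 [0.4122 0.2014 0.0696]
scene 292 262 [0.4388 0.2449 0.0547]
scene 335 290 [0.3895 0.185  0.0028]
scene 250 258 [0.5125 0.2952 0.0189]
scene 265 180 [0.504  0.2612 0.1917]
scene 290 225 [0.5357 0.2024 0.0451]
scene 270 290 [0.4401 0.2876 0.0018]
disc? scene 473 [322.6 257.3] (322.5, 257.0, 14.080227851867676) [0.4138 0.1994 0.0692] ray [0.4135 0.1995 0.0692]
disc? scene 195 [294.6 254. ] (294.0, 254.5, 11.543496131896973) [0.4507 0.234  0.0589] ray [0.4506 0.2343 0.0589]
top 279 229 [0.4133 0.1988 0.068 ]
top 262 200 [0.4698 0.2341 0.0638]
top 239 160 [0.5361 0.2751 0.1425]
top 279 168 [0.5371 0.2021 0.0473]
top 275 185 [0.5054 0.2095 0.0159]
top 237 217 [0.4365 0.2883 0.0015]
top 230 250 [ 0.3664  0.3009 -0.0009]
disc? top 269 [262.2 207.8] (262.0, 208.0, 11.180439949035645) [0.4542 0.2335 0.0596] ray [0.4546 0.2334 0.0596]
disc? top 501 [278.3 228.2] (278.2, 228.3, 12.706550598144531) [0.4149 0.2004 0.0693] ray [0.4148 0.2003 0.0693]
```

View pics/crop.png

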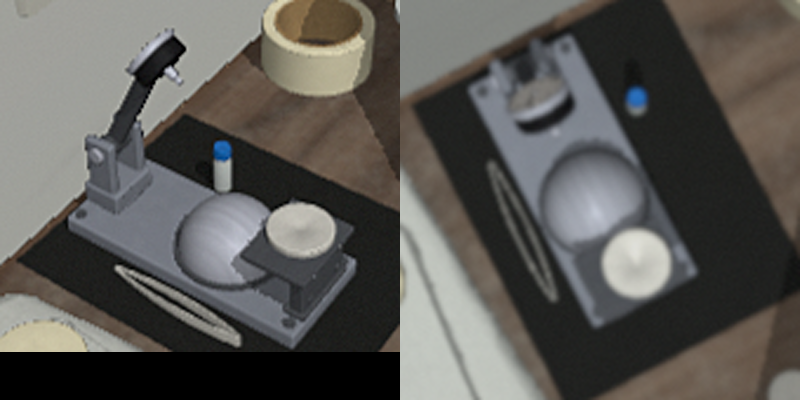

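Run:
```python
from h import *
from scipy.optimize import least_squares
D=np.array([.4142,.2])
for n in('scene','top'):
    c=dict(np.load(f'{n}0.npz'));P=cloud(c).reshape(-1,3);px=c['pixels'].reshape(-1,3).astype(int)
    near=(abs(P[:,0]-.46)<.16)&(abs(P[:,1]-.24)<.14)
    b=near&(abs(P[:,2]-.017)<.004)&(px.mean(1)>70)&(px[:,2]>px[:,0])
    m=b.reshape(420,560).astype(np.uint8);m=cv2.morphologyEx(m,cv2.MORPH_OPEN,np.ones((2,2)))
    q=P[m.ravel()>0];print(n,'base z',np.median(q[:,2]))
    R=cv2.minAreaRect((q[:,:2]*1000).astype(np.float32));print(' base rect',R)
    d=near&(np.hypot(P[:,0]-.46,P[:,1]-.235)<.034)&(P[:,2]>.03)&(P[:,2]<.066)&(np.hypot(P[:,0]-D[0],P[:,1]-D[1])>.032)&(px.mean(1)>85)
    q=P[d];f=least_squares(lambda s:np.linalg.norm(q-s[:3],axis=1)-.04,[.46,.235,.02],loss='soft_l1',f_scale=.001)
    print(' dome',f.x.round(4),len(q),np.abs(f.fun).mean())
    w=near&(abs(P[:,2]-.062)<.004)&(px.mean(1)<75);w=cv2.morphologyEx(w.reshape(420,560).astype(np.uint8),cv2.MORPH_OPEN,np.ones((2,2))).ravel()>0
    q=P[w]
    if len(q): print(' rest',cv2.minAreaRect((q[:,:2]*1000).astype(np.float32)),np.median(q[:,2]),len(q))
    a=near&(P[:,2]>.09);q=P[a];print(' armtop',q[q[:,2].argmax()].round(4),'meanhigh',q[q[:,2]>q[:,2].max()-.01].mean(0).round(4), 'minx',q[q[:,0].argmin()].round(4))
```

```text
scene base z 0.018283769781821835
 base rect ((229.78009033203125, 303.36181640625), (213.2110595703125, 703.1180419921875), 75.59268188476562)
 dome [0.4631 0.2321 0.0224] 846 0.0008999177744433861
 rest ((183.1837615966797, 357.61871337890625), (73.0713882446289, 595.9253540039062), 55.9701042175293) 0.06271757781374765 392
 armtop [0.5667 0.3789 0.4688] meanhigh [0.5738 0.3681 0.4624] minx [0.4957 0.2687 0.1836]
top base z 0.018654650778695436
 base rect ((476.4642333984375, 242.23873901367188), (214.03924560546875, 92.39867401123047), 29.5556697845459)
 dome [0.4606 0.2346 0.0222] 829 0.0009451050267991379
 armtop [0.4097 0.2018 0.9364] meanhigh [0.4097 0.2018 0.9364] minx [0.4097 0.2018 0.9364]
```

```bash
cat >> h.py <<'E'
def go(p,yaw=None):
    from station import r, camrig, sensors, order
    s=sensors.sense();R=np.array(s['ee_rot']);d=R.T@(np.array(p)-s['tcp_pos'])
    y=np.degrees(np.arctan2(-R[1,0],-R[0,0]))
    print('shift tool',d.round(4),'yaw now',y.round(2),'rz needed',None if yaw is None else round(-(yaw-y),2),'t',s['time_s'],'F',np.round(s['wrist_force'],2),'w',s['gripper_width'],'tcp',np.round(s['tcp_pos'],4))
E
echo '[[0.46, -0.3376, 0.3046, 0, 0, 0, -5], [0.46, -0.3376, 0.3046, 0, 0, 0, -10.5], [0.46, -0.3376, 0.3046, 0, 0, 0, -10.5], [0.46, -0.3376, 0.3046, 0, 0, 0, -10.5], [0.46, -0.3376, 0.3046, 0, 0, 0, -10.5], [0.46, -0.3376, 0.3046, 0, 0, 0, -10.5], [0.46, -0.3376, 0.3046, 0, 0, 0, -10.5], [0.46, -0.3376, 0.3046, 0, 0, 0, -10.5]]' > rows.txt && python3 steer.py rows.txt
python3 -c "
from h import go
go([.3865,.1804,.16],35.3)"
```

```text
time_s: 0.9
tcp_pos: [0.4189, -0.1988, 0.2225]
ee_rot: [[-0.818, -0.575, -0.0], [-0.575, 0.818, 0.0], [-0.0, 0.0, -1.0]]
wrist_force: [1.4, 0.2, 0.3]
gripper_width: 0.475
gripper_force: 0.0
shift tool [-0.1916  0.3288  0.0625] yaw now 35.12 rz needed -0.18 t 0.9 F [1.41 0.17 0.29] w 0.4750653756236664 tcp [ 0.4189 -0.1988  0.2225]
```

```bash
echo '[[0.46, -0.19, 0.327, 0.02, 0, 0, 0], [0.46, -0.19, 0.327, 0.02, 0, 0, 0], [0.46, -0.19, 0.327, 0.02, 0, 0, 0], [0.46, -0.19, 0.327, 0.02, 0, 0, 0], [0.46, -0.19, 0.327, 0.02, 0, 0, 0], [0.46, -0.19, 0.327, 0.02, 0, 0, 0], [0.46, -0.19, 0.327, 0.02, 0, 0, 0], [0.46, -0.19, 0.327, 0.02, 0, 0, 0]]' > rows.txt && python3 steer.py rows.txt
echo '[[0.46, 0, 0, 0, 0, 0, 0], [0.46, 0, 0, 0, 0, 0, 0]]' > rows.txt && python3 steer.py rows.txt >/dev/null
python3 -c "
from h import go
go([.3865,.1804,.07],35.3)"
```

```text
time_s: 1.7
tcp_pos: [0.3853, 0.1788, 0.2024]
ee_rot: [[-0.816, -0.578, 0.0], [-0.578, 0.816, 0.0], [-0.0, 0.0, -1.0]]
wrist_force: [0.6, 0.3, 1.2]
gripper_width: 0.46
gripper_force: 0.0
shift tool [-0.0035  0.0029  0.1321] yaw now 35.21 rz needed -0.09 t 1.9 F [-0.24  0.24 -0.55] w 0.4629345376413982 tcp [0.3855 0.1762 0.2021]
```

```bash
echo '[[0.46, -0.003, 0.003, 0.05, 0, 0, 0], [0.46, -0.003, 0.003, 0.1, 0, 0, 0], [0.46, -0.003, 0.003, 0.12, 0, 0, 0], [0.46, -0.003, 0.003, 0.13, 0, 0, 0], [0.46, -0.003, 0.003, 0.13, 0, 0, 0], [0.46, -0.003, 0.003, 0.13, 0, 0, 0]]' > rows.txt && python3 steer.py rows.txt
cat > look.py <<'E'
import sys;from station import r, camrig, sensors, order;from h import *
k=sys.argv[1];ims=[]
for n,(u0,v0,w,hh) in dict(scene=(195,130,170,180),top=(190,110,150,170)).items():
    c=camrig.capture(n);np.savez(f'{n}{k}.npz',**c)
    ims.append(cv2.resize(c['pixels'][v0:v0+hh,u0:u0+w,::-1],(400,int(400*hh/w)),interpolation=cv2.INTER_CUBIC))
H=max(i.shape[0] for i in ims)
cv2.imwrite(f'pics/look{k}.png',np.hstack([cv2.copyMakeBorder(i,0,H-i.shape[0],0,0,cv2.BORDER_CONSTANT) for i in ims]))
go([.3865,.1804,.0643],35.3)
E
python3 look.py 1
```

```text
time_s: 2.5
tcp_pos: [0.3877, 0.1804, 0.0736]
ee_rot: [[-0.818, -0.575, 0.002], [-0.575, 0.818, 0.001], [-0.002, 0.0, -1.0]]
wrist_force: [0.3, 0.7, 0.3]
gripper_width: 0.458
gripper_force: 0.0
shift tool [0.0012 0.0004 0.0097] yaw now 35.11 rz needed -0.19 t 2.6 F [-0.01  0.16  1.  ] w 0.4609042544405189 tcp [0.3877 0.1808 0.074 ]
```

View pics/look1.png

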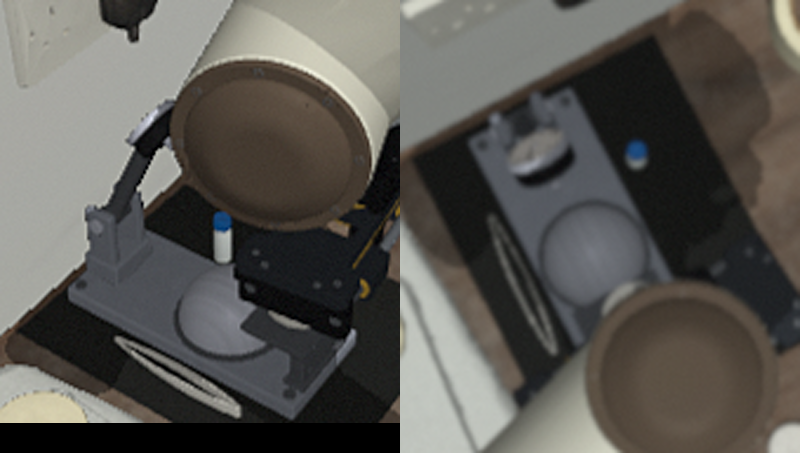

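The view shows the gripper straddling behind the disc, well clear of the gauge arm, tweezers and vial.

```bash
echo '[[0.46, 0, 0, 0.004, 0, 0, 0], [0.46, 0, 0, 0.007, 0, 0, 0], [0.46, 0, 0, 0.009, 0, 0, 0], [0.46, 0, 0, 0.009, 0, 0, 0], [0.46, 0, 0, 0.009, 0, 0, 0]]' > rows.txt && python3 steer.py rows.txt
python3 - <<'E'
from h import *
M=np.array([.4606,.2328]);f=(M-[.4142,.2]);f/=np.linalg.norm(f)
for k in (.0315,.0285,.0255):go([*(M-f*k),.0645],35.3)
E
```

```text
time_s: 3.1
tcp_pos: [0.3867, 0.1802, 0.0635]
ee_rot: [[-0.818, -0.575, -0.0], [-0.575, 0.818, -0.0], [0.0, -0.0, -1.0]]
wrist_force: [-0.0, -0.4, -0.4]
gripper_width: 0.458
gripper_force: 0.0
shift tool [-0.0592  0.0005 -0.001 ] yaw now 35.13 rz needed -0.17 t 3.1 F [-0.01 -0.41 -0.36] w 0.4577093225126082 tcp [0.3867 0.1802 0.0635]
shift tool [-0.0622  0.0005 -0.001 ] yaw now 35.13 rz needed -0.17 t 3.1 F [-0.01 -0.41 -0.36] w 0.4577093225126082 tcp [0.3867 0.1802 0.0635]
shift tool [-0.0652  0.0005 -0.001 ] yaw now 35.13 rz needed -0.17 t 3.1 F [-0.01 -0.41 -0.36] w 0.4577093225126082 tcp [0.3867 0.1802 0.0635]
```

```bash
echo '[[0.46, -0.003, 0, -0.0005, 0, 0, 0], [0.46, -0.006, 0, -0.0005, 0, 0, 0], [0.46, -0.010, 0, -0.0005, 0, 0, 0], [0.46, -0.014, 0, -0.0005, 0, 0, 0], [0.46, -0.018, 0, -0.0005, 0, 0, 0], [0.46, -0.022, 0, -0.0005, 0, 0, 0], [0.46, -0.026, 0, -0.0005, 0, 0, 0], [0.46, -0.030, 0, -0.0005, 0, 0, 0]]' > rows.txt && python3 steer.py rows.txt
echo '[[0.46, -0.004, 0, 0, 0, 0, 0], [0.46, -0.008, 0, 0, 0, 0, 0], [0.46, -0.011, 0, 0, 0, 0, 0], [0.46, -0.014, 0, 0, 0, 0, 0], [0.46, -0.017, 0, 0, 0, 0, 0], [0.46, -0.020, 0, 0, 0, 0, 0], [0.46, -0.020, 0, 0, 0, 0, 0]]' > rows.txt && python3 steer.py rows.txt
python3 look.py 2
```

```text
time_s: 3.9
tcp_pos: [0.4115, 0.1976, 0.064]
ee_rot: [[-0.818, -0.575, -0.0], [-0.575, 0.818, -0.0], [0.0, -0.0, -1.0]]
wrist_force: [-0.8, -0.3, 0.7]
gripper_width: 0.462
gripper_force: 0.4
time_s: 4.6
tcp_pos: [0.4281, 0.2093, 0.0641]
ee_rot: [[-0.818, -0.575, 0.001], [-0.575, 0.818, 0.0], [-0.001, 0.0, -1.0]]
wrist_force: [0.1, -0.1, -1.5]
gripper_width: 0.459
gripper_force: 0.1
shift tool [ 0.0503  0.0003 -0.0002] yaw now 35.12 rz needed -0.18 t 4.7 F [ 0.17 -0.51  0.39] w 0.4610730708764471 tcp [0.4278 0.2091 0.0641]
```

View pics/look2.png

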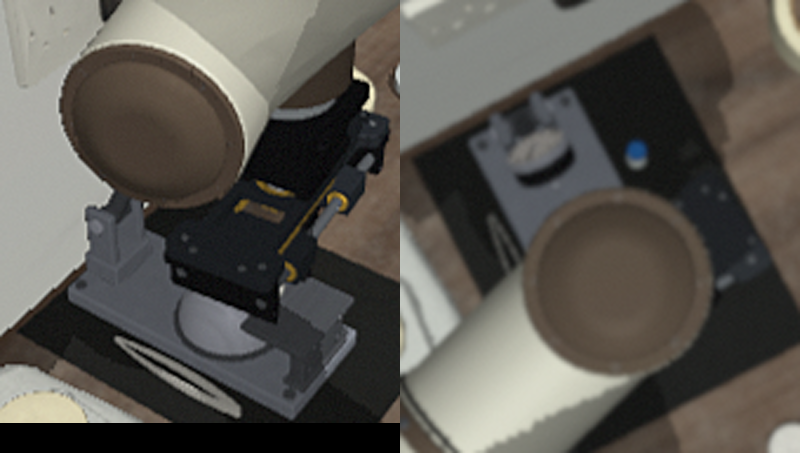

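The disc is hidden under the hand; the wrist housing is approaching the gauge arm, so I check clearances from the depth maps.

Run:
```python
from h import *
M=np.array([.4606,.2328]);a=np.radians(29.6);R=np.array([[np.cos(a),np.sin(a)],[-np.sin(a),np.cos(a)]])
for n,k in(('scene',2),('top',2),('scene',0),('top',0)):
    c=dict(np.load(f'{n}{k}.npz'));P=cloud(c);S=P.copy();S[...,:2]=(P[...,:2]-M)@R.T
    ok=(abs(S[...,1])<.13)&(S[...,0]>-.15)&(S[...,0]<.14)&(c['z_map']>0)
    for lo in np.arange(.08,.4,.03):
        m=ok&(S[...,2]>lo)&(S[...,2]<=lo+.03)
        if m.sum()>5:
            q=S[m];print(n,k,round(lo,2),m.sum(),'x',np.percentile(q[:,0],[1,50,99]).round(3),'y',np.percentile(q[:,1],[1,99]).round(3))
```

```text
scene 2 0.08 163 x [-0.05   0.105  0.123] y [-0.014  0.022]
scene 2 0.11 182 x [-0.084 -0.048 -0.013] y [-0.091  0.084]
scene 2 0.14 1555 x [-0.084 -0.064 -0.012] y [-0.093  0.09 ]
scene 2 0.17 2074 x [-0.083 -0.053 -0.013] y [-0.097  0.091]
scene 2 0.2 368 x [-0.077 -0.059  0.139] y [-0.058  0.011]
scene 2 0.23 685 x [-0.077 -0.066  0.139] y [-0.082  0.031]
scene 2 0.26 384 x [-0.08  -0.075 -0.058] y [-0.018  0.03 ]
scene 2 0.29 24 x [-0.08  -0.078 -0.077] y [-0.015  0.008]
scene 2 0.38 427 x [-0.057 -0.039 -0.006] y [0.02  0.129]
top 2 0.08 203 x [0.098 0.11  0.123] y [-0.021  0.024]
top 2 0.11 27 x [0.088 0.095 0.1  ] y [-0.004  0.007]
top 2 0.14 76 x [-0.066  0.044  0.087] y [-0.073  0.013]
top 2 0.17 1177 x [-0.067 -0.015  0.076] y [-0.098  0.021]
top 2 0.2 123 x [0.133 0.134 0.139] y [-0.096 -0.052]
top 2 0.23 179 x [-0.073  0.135  0.14 ] y [-0.094 -0.047]
top 2 0.35 61 x [-0.112 -0.094 -0.016] y [0.017 0.111]
top 2 0.38 3503 x [-0.11  -0.063 -0.017] y [0.018 0.128]
scene 0 0.08 193 x [0.089 0.104 0.123] y [-0.02   0.023]
scene 0 0.11 104 x [0.074 0.086 0.099] y [-0.005  0.006]
scene 0 0.14 98 x [0.043 0.062 0.085] y [-0.016  0.019]
scene 0 0.17 318 x [0.046 0.056 0.137] y [-0.075  0.021]
scene 0 0.2 250 x [0.133 0.135 0.139] y [-0.098 -0.054]
scene 0 0.23 137 x [0.133 0.135 0.14 ] y [-0.092 -0.059]
top 0 0.08 194 x [0.098 0.11  0.123] y [-0.021  0.025]
top 0 0.11 29 x [0.088 0.095 0.101] y [-0.004  0.007]
top 0 0.14 36 x [0.043 0.079 0.086] y [-0.016  0.014]
top 0 0.17 395 x [0.046 0.06  0.077] y [-0.019  0.022]
top 0 0.2 128 x [0.133 0.134 0.14 ] y [-0.097 -0.052]
top 0 0.23 143 x [0.133 0.136 0.14 ] y [-0.093 -0.056]
```

```bash
echo '[[0.46, -0.003, 0, 0, 0, 0, 0], [0.46, -0.006, 0, 0, 0, 0, 0], [0.46, -0.008, 0, 0, 0, 0, 0], [0.46, -0.010, 0, 0, 0, 0, 0], [0.46, -0.0115, 0, 0, 0, 0, 0], [0.46, -0.013, 0, 0, 0, 0, 0], [0.46, -0.014, 0, 0, 0, 0, 0], [0.46, -0.015, 0, 0, 0, 0, 0]]' > rows.txt && python3 steer.py rows.txt
echo '[[0.46, -0.0005, 0.0005, 0, 0, 0, 0], [0.46, -0.0005, 0.0005, 0, 0, 0, 0]]' > rows.txt && python3 steer.py rows.txt
python3 look.py 3
python3 - <<'E'
from h import *
M=np.array([.4604,.2335]);f=np.array([.816,.578])
go([*(M-f*.0245),.064])
E
```

```text
time_s: 5.5
tcp_pos: [0.4399, 0.2176, 0.064]
ee_rot: [[-0.818, -0.575, -0.0], [-0.575, 0.818, -0.0], [0.0, 0.0, -1.0]]
wrist_force: [-0.1, -0.4, 0.7]
gripper_width: 0.46
gripper_force: 0.3
time_s: 5.7
tcp_pos: [0.4401, 0.2183, 0.0641]
ee_rot: [[-0.818, -0.575, 0.0], [-0.575, 0.818, 0.0], [-0.0, -0.0, -1.0]]
wrist_force: [-0.7, -0.7, 0.1]
gripper_width: 0.461
gripper_force: 0.2
shift tool [ 0.0656 -0.0002 -0.0002] yaw now 35.13 rz needed -0.17 t 5.8 F [-0.06 -1.22  0.77] w 0.459971476927194 tcp [0.4401 0.2183 0.0641]
shift tool [-0.0009  0.0007  0.0001] yaw now 35.13 rz needed None t 5.8 F [-0.06 -1.22  0.77] w 0.459971476927194 tcp [0.4401 0.2183 0.0641]
```

View pics/look3.png

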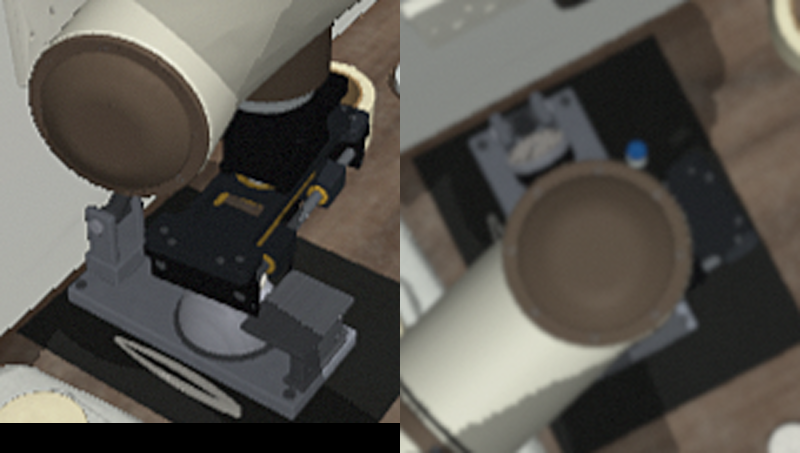

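```bash
echo '[[0.46, 0.001, 0, 0, 0, 0, 0], [0.46, 0.003, 0, 0, 0, 0, 0], [0.46, 0.006, 0, 0, 0, 0, 0], [0.46, 0.012, 0, 0, 0, 0, 0], [0.46, 0.03, 0, 0, 0, 0, 0], [0.46, 0.06, 0, 0, 0, 0, 0], [0.46, 0.06, 0, -0.05, 0, 0, 0], [0.46, 0.06, 0, -0.1, 0, 0, 0]]' > rows.txt && python3 steer.py rows.txt
echo '[[0.46, 0.05, -0.02, 0, 0, 0, 0], [0.46, 0.1, -0.05, 0, 0, 0, 0], [0.46, 0.1, -0.1, 0, 0, 0, 0], [0.46, 0.1, -0.15, 0, 0, 0, 0], [0.46, 0.1, -0.15, 0, 0, 0, 0]]' > rows.txt && python3 steer.py rows.txt
cat > disc.py <<'E'
import sys;from h import *
k=sys.argv[1];M=np.array([.4604,.2335]);a=np.radians(29.6);Rs=np.array([[np.cos(a),np.sin(a)],[-np.sin(a),np.cos(a)]])
for n in('scene','top'):
    c=dict(np.load(f'{n}{k}.npz'));P=cloud(c)
    m=(c['pixels'].min(2)>150)&(P[...,2]>.055)&(P[...,2]<.085)&(np.hypot(*(P[...,:2]-M).transpose(2,0,1))<.04)
    px=c['pixels'].astype(int);m&=(px[...,0]-px[...,2]>5)
    kk,l,st,ce=cv2.connectedComponentsWithStats(m.astype(np.uint8))
    if kk<2: print(n,'none');continue
    i=1+st[1:,4].argmax();q=P[l==i]
    A=np.c_[q[:,:2]-q[:,:2].mean(0),np.ones(len(q))];s=np.linalg.lstsq(A,q[:,2],rcond=None)[0]
    p=ray(c,*ce[i],np.median(q[:,2]))
    print(n,st[i,4],ce[i].round(1),p.round(4),'stand xy',(Rs@(p[:2]-M)).round(4),'slope stand',(Rs@s[:2]).round(3),'res',np.std(q[:,2]-A@s).round(4))
E
python3 look.py 4; python3 disc.py 4
```

```text
time_s: 6.6
tcp_pos: [0.3885, 0.1813, 0.1637]
ee_rot: [[-0.818, -0.576, -0.004], [-0.576, 0.818, -0.005], [0.006, -0.001, -1.0]]
wrist_force: [2.5, 2.3, 1.3]
gripper_width: 0.462
gripper_force: 0.0
time_s: 7.1
tcp_pos: [0.3965, -0.0002, 0.1644]
ee_rot: [[-0.822, -0.57, 0.001], [-0.57, 0.822, -0.0], [-0.001, -0.001, -1.0]]
wrist_force: [-0.3, 0.0, 0.2]
gripper_width: 0.462
gripper_force: 0.0
shift tool [-0.0948  0.1513  0.0995] yaw now 34.88 rz needed -0.42 t 7.2 F [ 0.11 -0.28  0.1 ] w 0.4621695530997644 tcp [0.3953 0.0021 0.1638]
scene 168 [286.4 246. ] [0.4649 0.243  0.0692] stand xy [0.0086 0.006 ] slope stand [0.066 0.007] res 0.0011
top 144 [257.5 201. ] [0.4673 0.2427 0.0692] stand xy [0.0106 0.0046] slope stand [ 0.027 -0.003] res 0.0014
```

View pics/look4.png

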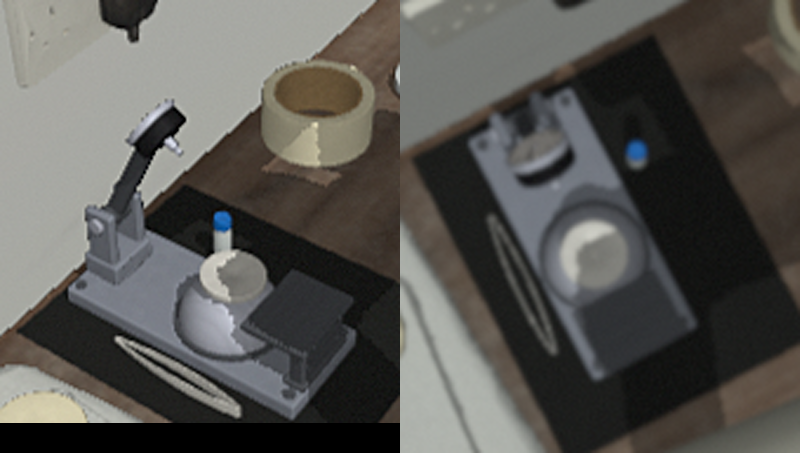

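The disc is on the dome, roughly level and clear of the rest, with half of it in the hand's shadow (scene 235,275; top 593,255 in the crop). I measure it by height instead of brightness.

```bash
sed -i 's/m=(c\[.pixels.\].min(2)>150)&(P\[...,2\]>.055)/m=(P[...,2]>.0645)/; s/^    px=.*$//' disc.py; python3 disc.py 4
python3 - <<'E'
from h import *
# dome silhouette-free check: sphere fit with the visible dome, and disc/dome image circles in top view
from scipy.optimize import least_squares
M=np.array([.4604,.2335])
for n in('scene','top'):
    c=dict(np.load(f'{n}4.npz'));P=cloud(c).reshape(-1,3);d=np.hypot(P[:,0]-M[0],P[:,1]-M[1])
    q=P[(d<.038)&(P[:,2]>.03)&(P[:,2]<.056)]
    f=least_squares(lambda s:np.linalg.norm(q-s[:3],axis=1)-.04,[.46,.235,.022],loss='soft_l1',f_scale=.001);print(n,f.x.round(4),len(q))
    b=((abs(P[:,2]-.0185)<.004)&(d<.15)&(c['pixels'].reshape(-1,3).mean(1)>60)&(abs(P[:,0]-.476)<.12)).reshape(420,560).astype(np.uint8)
    b=cv2.morphologyEx(b,cv2.MORPH_OPEN,np.ones((3,3)));R=cv2.minAreaRect((P[b.ravel()>0][:,:2]*1000).astype(np.float32));print(R)
E
```

```text
scene 490 [293.3 246.5] [0.4593 0.2324 0.0684] stand xy [-0.0015 -0.0005] slope stand [0.056 0.002] res 0.0011
top 500 [262.1 205.3] [0.459  0.2333 0.0684] stand xy [-0.0013  0.0006] slope stand [0.055 0.013] res 0.0015
scene [0.463  0.2322 0.0224] 571
((461.1790466308594, 276.736328125), (211.60916137695312, 190.34915161132812), 22.645864486694336)
top [0.4604 0.2346 0.0222] 509
((458.4826354980469, 280.4718017578125), (212.0537109375, 174.4394989013672), 29.922943115234375)
```

Disc: 1–2 mm short of the dome's middle, slope 0.055 rad, well within limits. Next I measure the gauge rim for pressing.

Run:
```python
from h import *
M=np.array([.4600,.2340]);a=np.radians(29.6);Rs=np.array([[np.cos(a),np.sin(a)],[-np.sin(a),np.cos(a)]])
for n in('scene','top'):
    c=dict(np.load(f'{n}4.npz'));P=cloud(c);S=P.copy();S[...,:2]=(P[...,:2]-M)@Rs.T
    m=(S[...,0]>.035)&(S[...,0]<.095)&(abs(S[...,1])<.03)&(S[...,2]>.14)&(S[...,2]<.25);q=S[m]
    t=q[q[:,2]>np.percentile(q[:,2],92)];print(n,'rim top',t.mean(0).round(4),'max',q[:,2].max(),'n',len(q))
    w=(abs(S[...,1])<.12)&(S[...,0]>.1)&(S[...,0]<.4)&(S[...,2]>.1)&(S[...,2]<.5);print(' wall x',np.percentile(S[w][:,0],[0,5,50]).round(3) if w.sum() else None)
def W(x,y,z):return [*(M+Rs.T@[x,y]),z]
go(W(.078,0,.25),29.6);go(W(.078,0,.189),29.6)
```

```text
scene rim top [ 0.0581 -0.0007  0.1964] max 0.1990540916593882 n 408
 wall x [0.101 0.156 0.165]
top rim top [0.059  0.0002 0.1969] max 0.20029797981053 n 431
 wall x [0.1   0.156 0.165]
shift tool [-0.2633  0.1461 -0.0863] yaw now 34.88 rz needed 5.28 t 7.2 F [ 0.11 -0.28  0.1 ] w 0.4621695530997644 tcp [0.3953 0.0021 0.1638]
shift tool [-0.2633  0.1461 -0.0253] yaw now 34.88 rz needed 5.28 t 7.2 F [ 0.11 -0.28  0.1 ] w 0.4621695530997644 tcp [0.3953 0.0021 0.1638]
```

```bash
echo '[[0, 0, 0, -0.05, 0, 0, 2], [0, 0, 0, -0.086, 0, 0, 5.3], [0, -0.263, 0.146, -0.086, 0, 0, 5.3], [0, -0.263, 0.146, -0.086, 0, 0, 5.3], [0, -0.263, 0.146, -0.086, 0, 0, 5.3], [0, -0.263, 0.146, -0.086, 0, 0, 5.3], [0, -0.263, 0.146, -0.086, 0, 0, 5.3], [0, -0.263, 0.146, -0.086, 0, 0, 5.3]]' > rows.txt && python3 steer.py rows.txt
echo '[[0, 0, 0, 0, 0, 0, 0], [0, 0, 0, 0, 0, 0, 0]]' > rows.txt && python3 steer.py rows.txt >/dev/null
cat > st.py <<'E'
import sys;from h import *
M=np.array([.4600,.2340]);a=np.radians(29.6);Rs=np.array([[np.cos(a),np.sin(a)],[-np.sin(a),np.cos(a)]])
x,y,z=map(float,sys.argv[1:4]);go([*(M+Rs.T@[x,y]),z],29.6)
E
python3 st.py .078 0 .189
```

```text
time_s: 8.0
tcp_pos: [0.5249, 0.2771, 0.2498]
ee_rot: [[-0.866, -0.5, -0.001], [-0.5, 0.866, -0.0], [0.001, 0.0, -1.0]]
wrist_force: [-0.9, 0.2, 1.3]
gripper_width: 0.003
gripper_force: 0.0
shift tool [-0.0015 -0.0043  0.0596] yaw now 30.03 rz needed 0.43 t 8.2 F [-1.12 -1.06 -0.39] w 0.004625539731975454 tcp [0.5246 0.2756 0.2486]
```

Descend behind the dial, then press along the arc.

```bash
echo '[[0, -0.0015, -0.004, 0.02, 0, 0, 0], [0, -0.0015, -0.004, 0.04, 0, 0, 0], [0, -0.0015, -0.004, 0.055, 0, 0, 0], [0, -0.0015, -0.004, 0.06, 0, 0, 0], [0, -0.0015, -0.004, 0.06, 0, 0, 0], [0, -0.0015, -0.004, 0.06, 0, 0, 0]]' > rows.txt && python3 steer.py rows.txt
python3 st.py .0715 0 .189;python3 st.py .0262 0 .157
```

```text
time_s: 8.8
tcp_pos: [0.5295, 0.2709, 0.1913]
ee_rot: [[-0.867, -0.498, 0.002], [-0.498, 0.867, 0.001], [-0.002, 0.0, -1.0]]
wrist_force: [-0.4, -0.1, 0.0]
gripper_width: 0.005
gripper_force: 0.0
shift tool [0.0072 0.0023 0.0023] yaw now 29.85 rz needed 0.25 t 8.8 F [-0.38 -0.13  0.05] w 0.005183781083892114 tcp [0.5295 0.2709 0.1913]
shift tool [0.0525 0.0025 0.0342] yaw now 29.85 rz needed 0.25 t 8.8 F [-0.38 -0.13  0.05] w 0.005183781083892114 tcp [0.5295 0.2709 0.1913]
```

```bash
echo '[[0, 0.004, 0.0025, 0.0015, 0, 0, 0], [0, 0.0072, 0.0025, 0.0023, 0, 0, 0], [0, 0.011, 0.0025, 0.004, 0, 0, 0], [0, 0.015, 0.0025, 0.006, 0, 0, 0], [0, 0.0195, 0.0025, 0.0082, 0, 0, 0], [0, 0.023, 0.0025, 0.0103, 0, 0, 0], [0, 0.027, 0.0025, 0.0127, 0, 0, 0], [0, 0.0306, 0.0025, 0.0151, 0, 0, 0]]' > rows.txt && python3 steer.py rows.txt
python3 look.py 5
python3 st.py .0262 0 .157
```

```text
time_s: 9.6
tcp_pos: [0.5014, 0.2575, 0.1747]
ee_rot: [[-0.868, -0.497, -0.0], [-0.497, 0.868, -0.0], [0.0, -0.0, -1.0]]
wrist_force: [-0.0, -0.1, 0.6]
gripper_width: 0.008
gripper_force: 0.1
shift tool [ 0.1373 -0.0097  0.1103] yaw now 29.82 rz needed -5.48 t 9.7 F [ 1.19 -0.81 -0.01] w 0.007216261884266003 tcp [0.501  0.2572 0.1744]
shift tool [0.0209 0.0002 0.0175] yaw now 29.82 rz needed 0.22 t 9.7 F [ 1.19 -0.81 -0.01] w 0.007216261884266003 tcp [0.501  0.2572 0.1744]
```

View pics/look5.png

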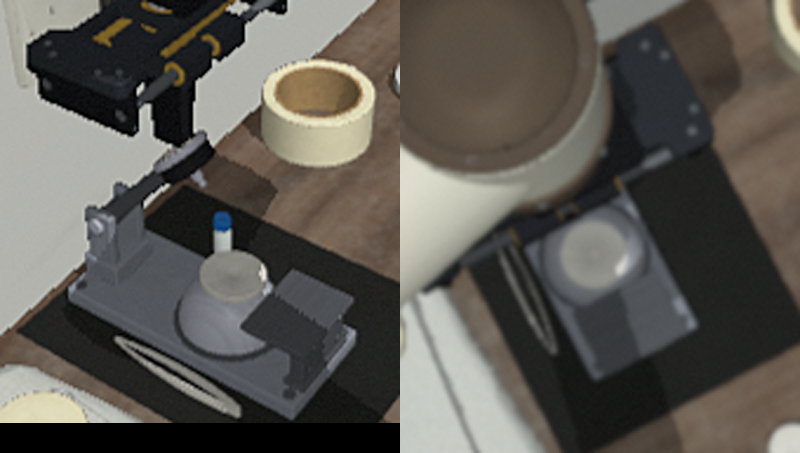

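The finger is lowering the dial (scene crop 185,155) as intended, and the disc still balances on the dome.

```bash
echo '[[0, 0.004, 0, 0.003, 0, 0, 0], [0, 0.0075, 0, 0.006, 0, 0, 0], [0, 0.011, 0, 0.009, 0, 0, 0], [0, 0.014, 0, 0.0115, 0, 0, 0], [0, 0.0175, 0, 0.0145, 0, 0, 0], [0, 0.021, 0, 0.0175, 0, 0, 0], [0, 0.021, 0, 0.0175, 0, 0, 0]]' > rows.txt && python3 steer.py rows.txt
echo '[[0, 0, 0, -0.04, 0, 0, 0], [0, 0, 0, -0.09, 0, 0, 0], [0, 0, -0.05, -0.13, 0, 0, 0], [0, 0.03, -0.1, -0.13, 0, 0, 0], [0, 0.06, -0.14, -0.13, 0, 0, 0], [0, 0.09, -0.18, -0.13, 0, 0, 0], [0, 0.12, -0.22, -0.13, 0, 0, 0], [0, 0.12, -0.22, -0.13, 0, 0, 0]]' > rows.txt && python3 steer.py rows.txt
for i in 1 2 3 4; do echo '[[0, 0, 0, 0, 0, 0, 0], [0, 0, 0, 0, 0, 0, 0], [0, 0, 0, 0, 0, 0, 0], [0, 0, 0, 0, 0, 0, 0], [0, 0, 0, 0, 0, 0, 0], [0, 0, 0, 0, 0, 0, 0], [0, 0, 0, 0, 0, 0, 0], [0, 0, 0, 0, 0, 0, 0]]' > rows.txt && python3 steer.py rows.txt >/dev/null; done
python3 look.py 6
```

```text
time_s: 10.4
tcp_pos: [0.4828, 0.2468, 0.1569]
ee_rot: [[-0.868, -0.497, -0.001], [-0.497, 0.868, -0.001], [0.001, -0.0, -1.0]]
wrist_force: [0.3, -0.1, 0.1]
gripper_width: 0.007
gripper_force: 0.0
time_s: 11.2
tcp_pos: [0.4878, -0.0065, 0.288]
ee_rot: [[-0.869, -0.495, 0.001], [-0.495, 0.869, -0.0], [-0.0, -0.0, -1.0]]
wrist_force: [0.9, -0.2, 0.1]
gripper_width: 0.006
gripper_force: 0.0
shift tool [-0.0026  0.2102  0.2232] yaw now 29.83 rz needed -5.47 t 14.5 F [0.05 0.6  0.55] w 0.010148124446527719 tcp [ 0.4888 -0.0032  0.2875]
```

View pics/look6.png

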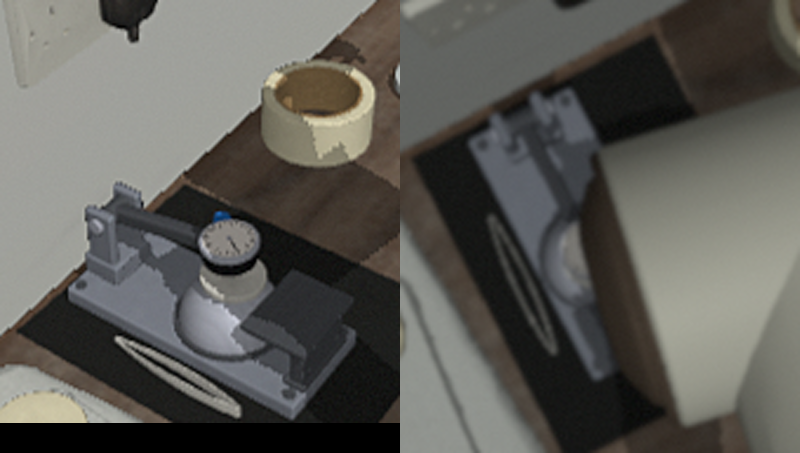

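The arm has come down with its dial (scene crop 230,240) over the disc. I check the angle, disc tilt and that all is still.

```bash
echo '[[0, 0, 0, 0, 0, 0, 0], [0, 0, 0, 0, 0, 0, 0], [0, 0, 0, 0, 0, 0, 0], [0, 0, 0, 0, 0, 0, 0], [0, 0, 0, 0, 0, 0, 0], [0, 0, 0, 0, 0, 0, 0]]' > rows.txt && python3 steer.py rows.txt >/dev/null
python3 - <<'E'
from station import r, camrig, sensors, order;from h import *
M=np.array([.46,.234]);a=np.radians(29.6);Rs=np.array([[np.cos(a),np.sin(a)],[-np.sin(a),np.cos(a)]])
for c in (dict(np.load('scene6.npz')),camrig.capture('scene')):
    P=cloud(c);S=P.copy();S[...,:2]=(P[...,:2]-M)@Rs.T
    fit=lambda m:(lambda q:(len(q),q.mean(0).round(4),np.linalg.lstsq(np.c_[q[:,:2]-q[:,:2].mean(0),np.ones(len(q))],q[:,2],rcond=None)[0].round(4)))(S[m])
    rr=np.hypot(S[...,0],S[...,1])
    print('dial',fit((rr<.025)&(S[...,2]>.09)&(S[...,2]<.13)))
    print('disc',fit((rr<.024)&(S[...,2]>.0645)&(S[...,2]<.074)))
    b=(abs(S[...,1])<.006)&(S[...,0]>.035)&(S[...,0]<.085)&(S[...,2]>.06);print('bar',fit(b))
E
```

```text
dial (459, array([-0.0004,  0.0016,  0.1009]), array([ 0.0352, -0.1159,  0.1009]))
disc (272, array([-0.0056,  0.0065,  0.068 ]), array([ 0.0406, -0.0072,  0.068 ]))
bar (195, array([0.0602, 0.0011, 0.087 ]), array([-0.1879, -0.7779,  0.087 ]))
dial (463, array([-0.0007,  0.0015,  0.101 ]), array([ 0.0516, -0.1045,  0.101 ]))
disc (273, array([-0.0056,  0.0065,  0.0681]), array([ 0.053 , -0.0127,  0.0681]))
bar (197, array([0.0597, 0.0011, 0.0871]), array([-0.1867, -0.7683,  0.0871]))
```

```bash
python3 -c "
from station import r, camrig, sensors, order
print(order.finish_job())"
```

```text
the job is handed in; nothing more can be done
None
```

I handed the job in: the disc sits on the dome, clear of the rest, tilted about 0.05 rad and 1–2 mm short of the dome's middle. The gauge arm is down with its dial over the disc's middle at the height expected for tip contact, the tweezers and vial were not touched, and no verdict came back.

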